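# Clamp a forming stake in the tilted bench chuck

### The job

Take the brass-headed forming stake from the wooden rack and put its shank fully home into the open jaws of the tilted green bench chuck. Then turn the chuck's sleeve clockwise (looking down onto its mouth) until all three jaws hold the stake firmly and straight, and let go. Leave the black-headed stake in the rack and do not push the jar, the brick or the bowl about.

Things in the scene. Friction and masses are not known exactly. Their poses are not given: they have to be found in the camera images.
- stake_brass: metal-forming stake, 94 mm long, 0.22 kg: round steel shank 16 mm across, 68 mm long, then a brass, slightly domed head 26 mm across, 26 mm high. Origin: centre of the foot; z runs from foot to head. Starts upright in one of the two rack holes, head up, 18 mm of bare shank between rack top and head.
- stake_brass_head (a point): grip point on the brass stake's axis, 87 mm above its foot (7 mm under the top of the head): with the TCP here and the fingers along the stake the fingertips just stay level with the head and clear of rack and chuck
- stake_dark: metal-forming stake, 94 mm long, 0.22 kg: round steel shank 16 mm across, 68 mm long, then a black, flat-topped head 26 mm across, 26 mm high. Origin: centre of the foot; z runs from foot to head. Starts upright in one of the two rack holes, head up, 18 mm of bare shank between rack top and head. Not to be used.
- rack: fixed wooden block 70 x 170 x 60 mm (x, y, z) with two holes 19 mm wide and 50 mm deep from the top, at y = -45 and +45 mm. Origin: centre of its underside.
- chuck: bench chuck fixed on a green foot (150 x 120 mm), axis leaning 30 degrees from vertical, roughly towards the robot. Origin: centre of the bore floor, 85 mm above the bench, where the stake's foot must stand; z: the axis, out of the mouth. Along z: bore 30 mm wide from 0, jaws 28 to 63 mm, sleeve 20 to 60 mm; a stake fully home has its head from 68 to 94 mm.
- sleeve_grip (a point): on the chuck axis, 49 mm above the bore floor: TCP position for gripping the sleeve with the fingers along the axis, one on each side; at this height a seated stake's head fits between the fingers, 9 mm clear of the gripper's body
- chuck_mouth (a point): on the chuck axis at the top of the jaws, 63 mm above the bore floor: the mouth the shank goes into
- sleeve (a joint): turn of the round aluminium sleeve, 58 mm across, 40 mm high, dark knurling, red mark on top. 0 = jaws fully open (14 mm off the axis); grows clockwise seen from above the mouth, to 2.2 rad; each rad moves all jaws in by 4.5 mm, so they meet the 16 mm shank at about 1.35 rad. Stiff (0.2 N m), stays where left. Starts at 0 to 0.25; may need a regrasp.
- jaw_a: one of the three steel jaws in the chuck's mouth (on the chuck's -x side, the low side); its top is 63 mm along the chuck axis. Origin: the same point as chuck's, shifted along with the jaw as it closes.
- jaw_b: one of the three steel jaws in the chuck's mouth (120 degrees counterclockwise from jaw_a); its top is 63 mm along the chuck axis. Origin: the same point as chuck's, shifted along with the jaw as it closes.
- jaw_c: one of the three steel jaws in the chuck's mouth (120 degrees clockwise from jaw_a); its top is 63 mm along the chuck axis. Origin: the same point as chuck's, shifted along with the jaw as it closes.
- flux_jar: white flux jar with a blue band, 60 mm wide, 70 mm high, loose; origin under its centre
- fire_brick: pale fire brick 114 x 64 x 64 mm, loose; origin under its centre
- steel_bowl: open steel bowl 110 mm wide, 60 mm high, loose; origin under its centre

How it is judged:
On the way, in this order (a step that is already met when the one before it is completed fails the run):
1. the brass-headed stake stands with its foot on the bore floor of the chuck (within 6 mm), head out (distance between stake_brass and chuck below 0.014 m and angle between the z axis of stake_brass and the z axis of chuck, either way round below 0.3 rad and z of stake_brass in the frame of chuck below 0.006 m and z of stake_brass_head in the frame of chuck above 0.07 m), for 0.2 s.
2. all three jaws press on the stake (contact force between stake_brass and jaw_a above 3 N and contact force between stake_brass and jaw_b above 3 N and contact force between stake_brass and jaw_c above 3 N), for 0.2 s.
At the end, for the whole second after the job is handed in: The brass-headed stake is clamped in the chuck: foot within 6 mm of the bore floor and 4 mm of the axis, straight to 0.08 rad, each of the three jaws pressing on it with more than 3 N, at rest; the black-headed stake is still in the rack (all of step 2 and z of stake_brass in the frame of chuck between -0.004 and 0.006 m and x of stake_brass in the frame of chuck between -0.004 and 0.004 m and y of stake_brass in the frame of chuck between -0.004 and 0.004 m and angle between the z axis of stake_brass and the z axis of chuck, either way round below 0.08 rad and linear speed of stake_brass below 0.02 m/s and distance of stake_dark from where it was at the start of the episode below 0.03 m); the robot touches nothing.
It fails at once if the flux jar is moved by more than 30 mm (distance of flux_jar from where it was at the start of the episode above 0.03 m).
It fails at once if the fire brick is moved by more than 30 mm (distance of fire_brick from where it was at the start of the episode above 0.03 m).
It fails at once if the steel bowl is moved by more than 30 mm (distance of steel_bowl from where it was at the start of the episode above 0.03 m).
It fails at once if the black-headed stake is moved by more than 30 mm (distance of stake_dark from where it was at the start of the episode above 0.03 m).
It also fails if it takes over 58 s, if anything falls off the work surface, if the arm or the gripper's body presses on something with over 40 N, if the wrist force passes 120 N, or if a joint passes its speed limit or range.

### The arm

A 6-joint arm with a two-finger parallel gripper is mounted at the origin on the work surface. World frame = base frame: x ahead of the robot, y to its left, z up, the work surface at z = 0. Lengths are in m, angles in rad, forces in N, time in s.
With the tool pointing down it reaches from about 0.4 to 0.825 m from the base axis. Payload 7 kg.
Tool frame: the origin (TCP) lies between the finger pads, 19 mm behind the fingertips; this is the grasp point; z points along the fingers, y is the line along which they close (so a half turn about z gives the same grasp; the last joint's range is limited). The gripper opens to 88 mm and grips with 3 to 60 N. Pads are 19 mm wide; open, the fingers measure 130 mm over their backs; the gripper's body (78 mm by 193 mm) begins 47 mm behind the grasp point.
Start: joints at [1.421, 0.359, 0.012, 0, -1.224, -0.288], TCP at [0.286, 0.611, 0.245] pointing down, gripper open.
Joint ranges: [-3.07, 3.07], [-1.43, 2.12], [-1.02, 1.25], [-3.03, 1.67], [-3.05, -0], [-3.03, 3.03]. Speed limits (rad/s): [2.39, 2.39, 3.01, 3.14, 3.14, 3.14].

### API

Orientations are given as [roll, pitch, yaw] about the fixed x, y, z axes, in that order (R = Rz(yaw) Ry(pitch) Rx(roll)).
In Python, from station import * gives the robot as it stands.
- The arm moves only by the tool servo_tool, never from a script. Its argument "moves" is a list of rows, each an object of numbers: "jaw": the opening, from 0 (shut) to 1 (fully open); "dx", "dy", "dz": the shift along the world's x, y, z in m; "roll": the turn about the world's z in degrees. A call has exactly 10 rows; each row shifts and turns the commanded pose from where the row before left it; what a row does not reach is not made up. A row lasts 1/8 s, in which the tool goes at most 62.5 mm and 10.7 degrees, less where a joint would pass 70% of its speed; a pose out of reach is approached as far as the arm can. A call with a gripper value outside its range is refused whole. The fingers move at their own pace and stop on an object; "newtons" is the grip in N (left out, the last holds). Time passes only in rows, so rows that do not move let the fingers close, or fill a call up. It gives the time, the measured TCP pose, the force, the opening and the grip force at its end, in the units of the state.
- get_state(): the state, without advancing time (a new reading comes with each control period).
- grab_frame(name): name is "scene" or "top" or "wrist"; returns (picture, depth): 420x560x3 uint8, red, green, blue; 420x560 float32, m along the optical axis (not along the pixel's ray), 0 where there is no reading.
- calibration(name): a dict with "intrinsics" (3x3 intrinsics, pixels), "R" (3x3) and "t" (3): a world point X has camera coordinates R X + t. Camera axes: x right, y down, z forward; pixel columns grow to the right and rows downward; lengths in m; the calibration is good to about 2 mm. A picture is of the moment at which its call begins: read the wrist's pose just before it. calibration takes no time and is no camera call; for the wrist camera it gives the pose at the moment of the call.
- job_done(): hands the job in; it is judged then, once.
The state is a dict: "t": time; "q": joint angles; "qd": joint speeds; "joint_efforts": joint torques, N m; "eef_pos": TCP position; "ee_rot": TCP orientation; "force": force on the tool from outside, world axes, zero at the start; "moment": the same for the moment, N m; "width": finger opening in m; "gripper_force": force on a finger pad.
Only numpy, scipy, OpenCV 4.12 (cv2) and the standard library are available. Lean on these libraries where they do the work, as an engineer would, in place of code of your own. Each camera call takes 0.05 s, during which the arm holds its last target. There are 200 camera calls.

## Working session

There is one attempt and no reset: what is moved stays moved. The work goes in short steps, Python scripts to look and compute and a tool call to move; the robot and the scene stay as the last step left them, time stands still between calls to the robot, and variables do not carry over. Pictures are saved under pics/ and viewed, at most 10 in all, crops included, and the job is handed in when it is done.

Besides the shell and the picture viewer there is one more tool, called by a JSON object that holds its "method" and its "body", one argument or row to a line. servo_tool: Moves the arm, as the interface text tells. Its arguments: {"type":"object","properties":{"moves":{"type":"array","items":{"type":"object","properties":{"jaw":{"type":"number"},"dx":{"type":"number"},"dy":{"type":"number"},"dz":{"type":"number"},"roll":{"type":"number"}}}},"newtons":{"type":"number"}},"required":["moves"]}

```bash
ls; mkdir -p pics; python3 - <<'E'
from station import *
import cv2,numpy as np
print(get_state())
for n in("scene","top"):
    p,d=grab_frame(n); cv2.imwrite(f"pics/{n}0.png",p[:,:,::-1]); c=calibration(n); np.savez(f"{n}0.npz",p=p,d=d,K=c["intrinsics"],R=c["R"],t=c["t"]); print(n,c)
E
```

```text
pics
{'t': 0.0, 'q': array([ 1.42105948e+00,  3.59386929e-01,  1.10435234e-02, -3.21145367e-04,
       -1.22411868e+00, -2.88091632e-01]), 'qd': array([ 0.00084048, -0.00154257, -0.00137651,  0.00013791, -0.00083447,
       -0.00139747]), 'joint_efforts': array([-1.51809985e-03, -5.82716274e+01,  2.93045425e+01,  6.99707955e+00,
        6.85101666e-03, -1.68971201e-04]), 'eef_pos': array([0.2860228 , 0.61088678, 0.2444212 ]), 'ee_rot': array([ 3.13990977e+00, -1.83866765e-04, -4.37937697e-01]), 'force': array([-0.07980837,  0.59975233, -0.42018336]), 'moment': array([-0.03788027,  0.04129184,  0.00872822]), 'gripper_force': 0.0, 'width': 0.08746214286942793}
scene {'intrinsics': array([[385.16717801,   0.        , 276.8799014 ],
       [  0.        , 385.16717801, 215.06407556],
       [  0.        ,   0.        ,   1.        ]]), 'R': array([[ 0.45636654,  0.88979134,  0.00097057],
       [ 0.68475797, -0.35050969, -0.63894403],
       [-0.56818668,  0.29225729, -0.76925261]]), 't': array([-0.32424856, -0.33674855,  1.22176702])}
top {'intrinsics': array([[429.0691375 ,   0.        , 278.75577514],
       [  0.        , 429.0691375 , 209.63576728],
       [  0.        ,   0.        ,   1.        ]]), 'R': array([[ 2.78513922e-03, -9.99652171e-01, -2.62255557e-02],
       [-9.91132072e-01,  7.24623299e-04, -1.32878483e-01],
       [ 1.32851268e-01,  2.63630744e-02, -9.90785309e-01]]), 't': array([0.0499523 , 0.62573503, 1.08443227])}
```

View pics/scene0.png

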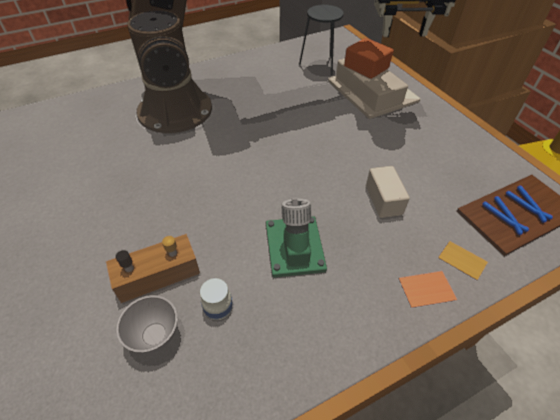

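View pics/top0.png

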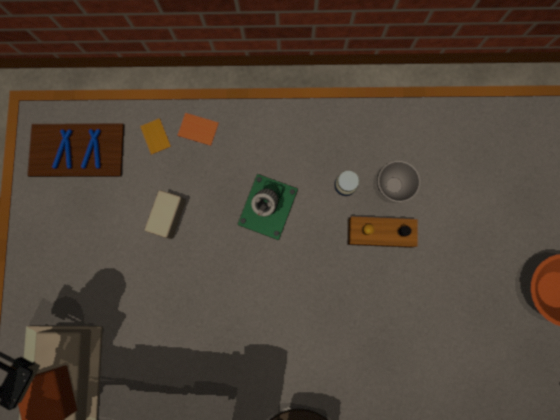

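Scene view: brass head at (169,243), black at (124,260), chuck mouth at (296,202), jar at (216,298), bowl at (148,328). Top view: brass at (368,229), black at (404,230), chuck mouth at (263,204) on its green foot (268,207), brick at (164,214).

```bash
cat > h.py <<'E'
import numpy as np,cv2
def load(f):
    z=np.load(f); return z["p"],z["d"],z["K"],z["R"],z["t"]
def cloud(f):
    p,d,K,R,t=load(f); v,u=np.mgrid[:d.shape[0],:d.shape[1]]
    c=np.stack([(u-K[0,2])/K[0,0]*d,(v-K[1,2])/K[1,1]*d,d],-1)
    return (c-t)@R,p,d
def proj(f,X):
    p,d,K,R,t=load(f); c=R@np.asarray(X,float)+t; return (K@c/c[2])[:2]
def tri(obs): # [(file,u,v)]
    A=[];b=[]
    for f,u,v in obs:
        p,d,K,R,t=load(f); P=K@np.c_[R,t]
        for r in(u*P[2]-P[0],v*P[2]-P[1]): s=np.linalg.norm(r[:3]); A.append(r[:3]/s);b.append(-r[3]/s)
    return np.linalg.lstsq(np.array(A),np.array(b),rcond=None)[0]
E
python3 - <<'E'
from h import *
for f,w in(("scene0.npz",(169,243,124,260,296,212)),("top0.npz",(368,229,404,230,263,204))):
    X,p,d=cloud(f); hsv=cv2.cvtColor(p,cv2.COLOR_RGB2HSV)
    for i in(0,2,4):
        u,v=w[i:i+2]; P=X[v-9:v+10,w[i]-9:w[i]+10].reshape(-1,3); top=P[P[:,2]>np.percentile(P[:,2],99.)-.006]
        print(f,i,top.mean(0).round(4),top[:,2].max().round(4),len(top))
    g=(hsv[...,0]>60)&(hsv[...,0]<90)&(hsv[...,1]>120)&(X[...,2]<.03)&(X[...,2]>0)&(d>0)
    r=cv2.minAreaRect(X[g][:,:2].astype(np.float32)*1000); print("foot",g.sum(),r, np.median(X[g][:,2]))
    m=X[g].mean(0); q=(np.hypot(X[...,0]-m[0],X[...,1]-m[1])<.1)&(X[...,2]>.03)&(d>0)
    print("chuck top pts",X[q][:,2].max(),[ (z,X[q][abs(X[q][:,2]-z)<.005].mean(0).round(4),(abs(X[q][:,2]-z)<.005).sum()) for z in(.06,.08,.1,.12,.14,.15)])
    # colour of low/ rack
    for n,(u,v) in {"jar":(216,288) if 's0' in f or 'scene' in f else (347,180),"bowl":(148,328) if 'scene' in f else(399,180),"brick":(385,180) if 'scene' in f else(164,214),"rack":(147,260)if 'scene' in f else(386,231)}.items(): print(n,X[v,u].round(3))
E
```

```text
scene0.npz 0 [ 0.5764 -0.1741  0.1061] 0.725 107
scene0.npz 2 [ 0.571  -0.2634  0.1066] 0.725 129
scene0.npz 4 [0.661  0.0681 0.1678] 0.725 80
foot 0 ((0.0, 0.0), (0.0, 0.0), 0.0) nan
  return _methods._mean(a, axis=axis, dtype=dtype,
  ret = ret.dtype.type(ret / rcount)
<stdin>:9: RuntimeWarning: Mean of empty slice.
  ret = um.true_divide(
Traceback (most recent call last):
ValueError: zero-size array to reduction operation maximum which has no identity
```

{"method": "servo_tool", "body": {
  "moves": [
    {"dx":0.025,"dy":-0.05,"dz":0.008,"roll":2.5,"jaw":1},
    {"dx":0.025,"dy":-0.05,"dz":0.008,"roll":2.5},
    {"dx":0.025,"dy":-0.05,"dz":0.008,"roll":2.5},
    {"dx":0.025,"dy":-0.05,"dz":0.008,"roll":2.5},
    {"dx":0.025,"dy":-0.05,"dz":0.008,"roll":2.5},
    {"dx":0.025,"dy":-0.05,"dz":0.008,"roll":2.5},
    {"dx":0.025,"dy":-0.05,"dz":0.008,"roll":2.5},
    {"dx":0.025,"dy":-0.05,"dz":0.008,"roll":2.5},
    {"dx":0.025,"dy":-0.05,"dz":0.008,"roll":2.5},
    {"dx":0.025,"dy":-0.05,"dz":0.008,"roll":2.5}
  ]
}}

```text
$.moves[1]: bad value
```

```bash
cat >> h.py <<'E'
def snap(n,name):
    from station import grab_frame,calibration
    c=calibration(n); p,d=grab_frame(n); cv2.imwrite(f"pics/{name}.png",p[:,:,::-1])
    np.savez(f"{name}.npz",p=p,d=d,K=c["intrinsics"],R=c["R"],t=c["t"]); return c
E
python3 - <<'E'
from h import *
from station import get_state
s=get_state();print(s["eef_pos"],s["ee_rot"],s["t"])
c=snap("wrist","w1"); print(c, -c["R"].T@c["t"])
E
```

```text
[0.28600461 0.61099645 0.24455248] [ 3.14020054e+00 -1.19836308e-04 -4.37851734e-01] 0.1
{'intrinsics': array([[361.22943447,   0.        , 283.62661025],
       [  0.        , 361.22943447, 205.36532024],
       [  0.        ,   0.        ,   1.        ]]), 'R': array([[-0.42361282, -0.90584161,  0.00177563],
       [-0.86186138,  0.40364748,  0.30702389],
       [-0.27883175,  0.12852891, -0.95170015]]), 't': array([ 0.67390741, -0.03949492,  0.3922774 ])} [0.36081606 0.57597642 0.38425973]
```

View pics/w1.png

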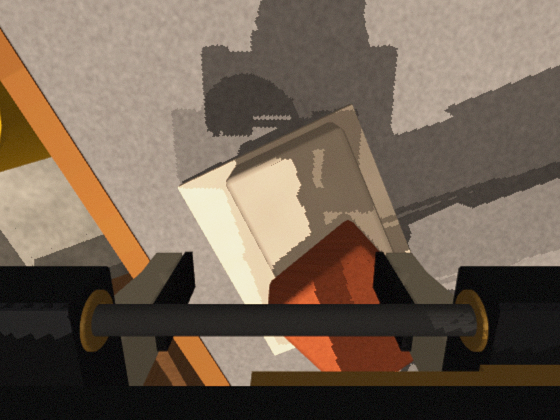

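The picture only shows the unrelated box and red block under the start pose, with fingers at the bottom; the move was refused because every row needs all values.

{"method": "servo_tool", "body": {
  "moves": [
    {"dx":0.025,"dy":-0.05,"dz":0.01,"roll":2.5,"jaw":1},
    {"dx":0.025,"dy":-0.05,"dz":0.01,"roll":2.5,"jaw":1},
    {"dx":0.025,"dy":-0.05,"dz":0.01,"roll":2.5,"jaw":1},
    {"dx":0.025,"dy":-0.05,"dz":0.01,"roll":2.5,"jaw":1},
    {"dx":0.025,"dy":-0.05,"dz":0.01,"roll":2.5,"jaw":1},
    {"dx":0.025,"dy":-0.05,"dz":0.01,"roll":2.5,"jaw":1},
    {"dx":0.025,"dy":-0.05,"dz":0.01,"roll":2.5,"jaw":1},
    {"dx":0.025,"dy":-0.05,"dz":0.01,"roll":2.5,"jaw":1},
    {"dx":0.025,"dy":-0.05,"dz":0.01,"roll":2.5,"jaw":1},
    {"dx":0.025,"dy":-0.05,"dz":0.01,"roll":2.5,"jaw":1}
  ]
}}

```text
t: 1.4
eef_pos: [0.5365, 0.1096, 0.3457]
ee_rot: [-3.141, -0.0, 0.0]
force: [-0.2, 1.0, -0.1]
width: 0.0871
gripper_force: 0.0
```

```bash
python3 - <<'E'
from h import *
from station import get_state
s=get_state();print(s["eef_pos"],s["ee_rot"],s["t"])
c=snap("wrist","w2")
E
```

```text
[0.53654947 0.10957852 0.34570155] [-3.14142313e+00 -5.92463670e-05  2.02012006e-04] 1.4
```

View pics/w2.png

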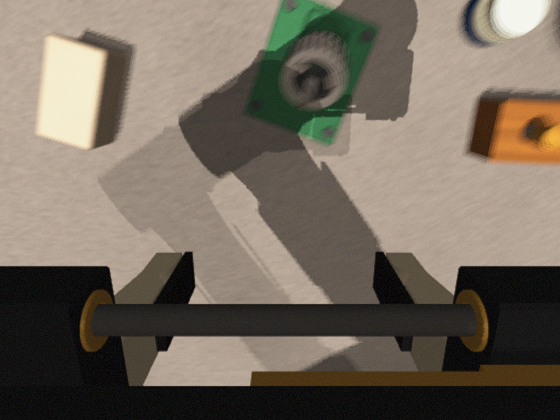

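Wrist view: chuck mouth near (313,78), green foot at (315,70), brick upper left, brass head at (548,133) on the rack at right. I'll move toward the rack for a second viewpoint.

{"method": "servo_tool", "body": {
  "moves": [
    {"dx":-0.01,"dy":-0.03,"dz":0,"roll":0,"jaw":1},
    {"dx":-0.01,"dy":-0.03,"dz":0,"roll":0,"jaw":1},
    {"dx":-0.01,"dy":-0.03,"dz":0,"roll":0,"jaw":1},
    {"dx":-0.01,"dy":-0.03,"dz":0,"roll":0,"jaw":1},
    {"dx":-0.01,"dy":-0.03,"dz":0,"roll":0,"jaw":1},
    {"dx":0,"dy":0,"dz":0,"roll":0,"jaw":1},
    {"dx":0,"dy":0,"dz":0,"roll":0,"jaw":1},
    {"dx":0,"dy":0,"dz":0,"roll":0,"jaw":1},
    {"dx":0,"dy":0,"dz":0,"roll":0,"jaw":1},
    {"dx":0,"dy":0,"dz":0,"roll":0,"jaw":1}
  ]
}}

```text
t: 2.7
eef_pos: [0.4863, -0.0383, 0.3452]
ee_rot: [3.142, 0.0, -0.001]
force: [0.7, 0.2, -1.2]
width: 0.0874
gripper_force: 0.0
```

```bash
python3 - <<'E'
from h import *
from station import get_state
s=get_state();print(s["eef_pos"],s["ee_rot"],s["t"])
c=snap("wrist","w3")
E
```

```text
[ 0.48628693 -0.03831929  0.3452282 ] [ 3.14151815e+00  2.55143990e-04 -8.93881045e-04] 2.7
```

View pics/w3.png

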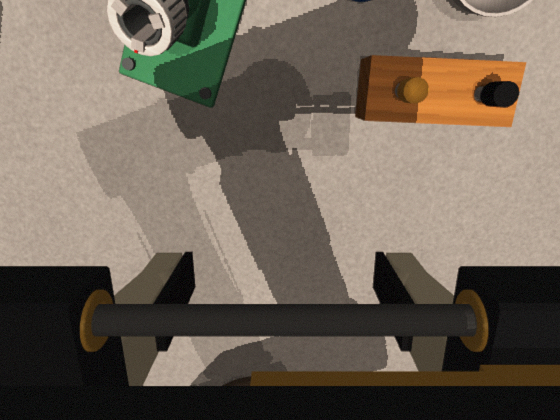

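View: chuck mouth (140,22), foot corner (212,105); brass head (416,90), black head (497,94) on the rack.

```bash
python3 - <<'E'
from h import *
for f in("w2.npz","w3.npz","top0.npz","scene0.npz"):
    X,p,d=cloud(f); ok=(d>0); hsv=cv2.cvtColor(p,cv2.COLOR_RGB2HSV)
    print(f,"valid",ok.mean().round(2))
    for n,c in(("brass",(.576,-.174)),("dark",(.571,-.263))):
        m=ok&(np.hypot(X[...,0]-c[0],X[...,1]-c[1])<.03)&(X[...,2]>.085)&(X[...,2]<.13)
        if m.sum()>5:
            P=X[m]; (a,b),r=cv2.minEnclosingCircle(P[:,:2].astype(np.float32)*1000); v,u=np.nonzero(m); print(n,m.sum(),P.mean(0).round(4),P[:,2].max().round(4),"circ",round(a,1),round(b,1),round(r,1),"px",u.mean().round(1),v.mean().round(1))
    m=ok&(hsv[...,0]>55)&(hsv[...,0]<95)&(hsv[...,1]>110)&(abs(X[...,0]-.67)<.15)&(abs(X[...,1]-.06)<.15)
    lo=m&(X[...,2]<.035)&(X[...,2]>.003)
    if lo.sum()>10: print("green",m.sum(),lo.sum(),np.median(X[lo][:,2]).round(4),cv2.minAreaRect(X[lo][:,:2].astype(np.float32)*1000))
    m=ok&(abs(X[...,0]-.66)<.08)&(abs(X[...,1]-.06)<.08)&(X[...,2]>.11)&(X[...,2]<.19)&(hsv[...,1]<80)
    if m.sum()>10:
        P=X[m]; print("rim",m.sum(),P.mean(0).round(4),P.min(0).round(3),P.max(0).round(3))
    m=ok&(abs(X[...,0]-.575)<.08)&(abs(X[...,1]+.22)<.13)&(X[...,2]>.052)&(X[...,2]<.068)&(hsv[...,1]>100)
    if m.sum()>10: print("rack",m.sum(),np.median(X[m][:,2]).round(4),cv2.minAreaRect(X[m][:,:2].astype(np.float32)*1000))
E
```

```text
w2.npz valid 1.0
brass 669 [ 0.5682 -0.1669  0.0995] 0.1062 circ 567.5 -171.7 13.7 px 544.6 139.4
green 6178 4774 0.0164 ((639.239013671875, 78.3775405883789), (113.6578140258789, 143.2782440185547), 69.58097076416016)
rim 3491 [0.632  0.085  0.1356] [0.599 0.053 0.11 ] [0.666 0.115 0.153]
rack 3379 0.0605 ((568.5916748046875, -175.4951934814453), (89.11994934082031, 67.53112030029297), 87.6285400390625)
w3.npz valid 1.0
brass 622 [ 0.5675 -0.1695  0.1013] 0.1062 circ 567.6 -171.5 13.2 px 413.4 90.1
dark 785 [ 0.5638 -0.2586  0.1015] 0.1075 circ 563.2 -261.7 13.5 px 501.0 93.8
green 6186 5547 0.0163 ((627.4341430664062, 84.99884033203125), (118.32721710205078, 127.93441772460938), 69.53559875488281)
rim 3299 [0.6232 0.0823 0.1325] [0.598 0.053 0.11 ] [0.646 0.116 0.15 ]
rack 8352 0.0605 ((565.4781494140625, -217.19898986816406), (171.21339416503906, 70.13422393798828), 87.54029083251953)
top0.npz valid 1.0
brass 96 [ 0.5694 -0.1705  0.1017] 0.107 circ 570.1 -171.6 13.0 px 368.0 229.0
dark 106 [ 0.5659 -0.2598  0.102 ] 0.1103 circ 566.1 -261.6 13.4 px 404.7 230.5
green 1451 1298 0.016 ((638.331298828125, 81.66509246826172), (114.31668090820312, 144.06639099121094), 69.589111328125)
rim 484 [0.6322 0.0838 0.1346] [0.601 0.053 0.11 ] [0.667 0.115 0.157]
rack 1616 0.0601 ((568.366943359375, -216.07421875), (169.0638427734375, 70.38339233398438), 87.56898498535156)
scene0.npz valid 1.0
brass 156 [ 0.5741 -0.1742  0.0972] 0.1035 circ 570.6 -174.4 13.3 px 168.2 242.7
dark 193 [ 0.5695 -0.2632  0.0985] 0.1048 circ 566.4 -263.1 13.7 px 122.7 257.7
rim 711 [0.6439 0.0771 0.131 ] [0.601 0.051 0.11 ] [0.669 0.113 0.15 ]
rack 2095 0.0578 ((567.8585205078125, -218.4009552001953), (168.55752563476562, 72.86538696289062), 87.54864501953125)
```

```bash
cat > fit.py <<'E'
from h import *
from scipy.optimize import least_squares
def ax(yaw,tilt=np.pi/6): return np.array([-np.sin(tilt)*np.cos(yaw),-np.sin(tilt)*np.sin(yaw),np.cos(tilt)])
def fit(fs,full=True):
    Ps=[]
    for f in fs:
        X,p,d=cloud(f); hsv=cv2.cvtColor(p,cv2.COLOR_RGB2HSV)
        m=(abs(X[...,0]-.632)<.06)&(abs(X[...,1]-.084)<.06)&(X[...,2]>.1)&(X[...,2]<.165)&~((hsv[...,1]>110)&(hsv[...,0]>50)&(hsv[...,0]<100))
        P=X[m]; Ps.append(P[::max(1,len(P)//700)])
    P=np.concatenate(Ps)
    def res(v):
        a=ax(v[3],v[4] if full else np.pi/6); q=P-v[:3]; s=q@a; r=np.linalg.norm(q-np.outer(s,a),axis=1)
        side=np.hypot(r-.029,np.maximum(0,s-.06)+np.maximum(0,.02-s)); top=np.hypot(s-.06,np.maximum(0,r-.029)+np.maximum(0,.02-r))
        jaw=np.hypot(s-.063,np.maximum(0,r-.024)+np.maximum(0,.013-r)); return np.minimum(np.minimum(side,top),jaw)
    o=least_squares(res,[.655,.075,.085,-.356,np.pi/6][:5 if full else 4],loss="soft_l1",f_scale=.002)
    return o.x,np.median(res(o.x)),len(P)
if __name__=="__main__":
    for fs in(["w2.npz"],["w3.npz"],["top0.npz"],["w2.npz","w3.npz","top0.npz"],["w2.npz","w3.npz","top0.npz","scene0.npz"]):
        x,r,n=fit(fs); print(fs,x.round(4),r.round(4),n,"mouth",(x[:3]+.063*ax(x[3],x[4])).round(4))
E
python3 fit.py
```

```text
['w2.npz'] [ 0.6535  0.0792  0.0843 -0.214   0.5228] 0.0012 748 mouth [0.6227 0.0858 0.1388]
['w3.npz'] [ 0.6589  0.0737  0.0897 -0.3776  0.5619] 0.0023 707 mouth [0.6277 0.086  0.143 ]
['top0.npz'] [ 0.6538  0.076   0.0838 -0.4265  0.4999] 0.0013 518 mouth [0.6263 0.0885 0.1391]
['w2.npz', 'w3.npz', 'top0.npz'] [ 0.6521  0.0754  0.0839 -0.4358  0.4712] 0.0015 1973 mouth [0.6262 0.0875 0.1401]
['w2.npz', 'w3.npz', 'top0.npz', 'scene0.npz'] [ 0.6509  0.0768  0.0823 -0.346   0.4427] 0.0015 2794 mouth [0.6255 0.086  0.1392]
```

{"method": "servo_tool", "body": {
  "moves": [
    {"dx":0.0164,"dy":-0.0266,"dz":-0.02,"roll":-4,"jaw":0.6},
    {"dx":0.0164,"dy":-0.0266,"dz":-0.02,"roll":-4,"jaw":0.6},
    {"dx":0.0164,"dy":-0.0266,"dz":-0.02,"roll":-4,"jaw":0.6},
    {"dx":0.0164,"dy":-0.0266,"dz":-0.02,"roll":-4,"jaw":0.6},
    {"dx":0.0164,"dy":-0.0266,"dz":-0.02,"roll":-4.4,"jaw":0.6},
    {"dx":0,"dy":0,"dz":-0.03,"roll":0,"jaw":0.6},
    {"dx":0,"dy":0,"dz":-0.03,"roll":0,"jaw":0.6},
    {"dx":0,"dy":0,"dz":-0.02,"roll":0,"jaw":0.6},
    {"dx":0,"dy":0,"dz":0,"roll":0,"jaw":0.6},
    {"dx":0,"dy":0,"dz":0,"roll":0,"jaw":0.6}
  ]
}}

```text
t: 4.0
eef_pos: [0.5688, -0.1717, 0.1663]
ee_rot: [-3.142, -0.001, -0.357]
force: [0.2, -0.6, 0.2]
width: 0.0524
gripper_force: 0.0
```

```bash
python3 - <<'E'
from h import *
from station import get_state
s=get_state();print(s["eef_pos"],s["ee_rot"],s["t"],s["q"])
c=snap("wrist","w4")
X,p,d=cloud("w4.npz")
for c in((.568,-.1715),(.5635,-.2617)):
    m=(d>0)&(np.hypot(X[...,0]-c[0],X[...,1]-c[1])<.03)&(X[...,2]>.085)&(X[...,2]<.13); P=X[m]
    if m.sum()>20: print(cv2.minEnclosingCircle(P[:,:2].astype(np.float32)*1000),P[:,2].max(),m.sum())
E
```

```text
[ 0.56880894 -0.17172773  0.16626764] [-3.14156983e+00 -1.08625143e-03 -3.57125223e-01] 4.0 [ 3.57379117e-02  2.89059619e-01 -2.80517580e-01  4.69079545e-04
 -1.00020694e+00  1.17768004e+00]
((567.6793212890625, -172.12815856933594), 13.07381820678711) 0.10567828013920601 1545
((563.427490234375, -261.751220703125), 13.38398551940918) 0.10651443234295184 1989
```

View pics/w4.png

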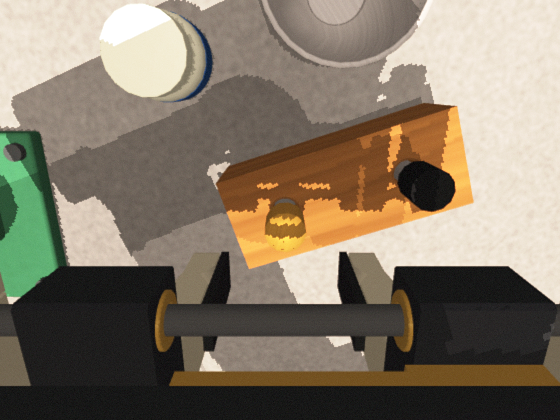

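Brass head at (285,228), centred between the open fingers, with jar (150,50) and black head (427,185) clear. Descend, grip, lift.

{"method": "servo_tool", "body": {
  "newtons": 20,
  "moves": [
    {"dx":-0.001,"dy":0,"dz":-0.025,"roll":0,"jaw":0.6},
    {"dx":0,"dy":0,"dz":-0.025,"roll":0,"jaw":0.6},
    {"dx":0,"dy":0,"dz":-0.015,"roll":0,"jaw":0.6},
    {"dx":0,"dy":0,"dz":-0.004,"roll":0,"jaw":0.6},
    {"dx":0,"dy":0,"dz":0,"roll":0,"jaw":0.6},
    {"dx":0,"dy":0,"dz":0,"roll":0,"jaw":0.2},
    {"dx":0,"dy":0,"dz":0,"roll":0,"jaw":0.1},
    {"dx":0,"dy":0,"dz":0,"roll":0,"jaw":0.1},
    {"dx":0,"dy":0,"dz":0,"roll":0,"jaw":0.1},
    {"dx":0,"dy":0,"dz":0,"roll":0,"jaw":0.1}
  ]
}}

```text
t: 5.3
eef_pos: [0.5674, -0.1718, 0.0966]
ee_rot: [3.142, -0.001, -0.357]
force: [-1.2, 0.4, 2.3]
width: 0.0254
gripper_force: 20.0
```

{"method": "servo_tool", "body": {
  "moves": [
    {"dx":0,"dy":0,"dz":0.01,"roll":0,"jaw":0.1},
    {"dx":0,"dy":0,"dz":0.02,"roll":0,"jaw":0.1},
    {"dx":0,"dy":0,"dz":0.03,"roll":0,"jaw":0.1},
    {"dx":0,"dy":0,"dz":0.03,"roll":0,"jaw":0.1},
    {"dx":0,"dy":0,"dz":0.03,"roll":0,"jaw":0.1},
    {"dx":0,"dy":0,"dz":0.03,"roll":0,"jaw":0.1},
    {"dx":0,"dy":0,"dz":0.02,"roll":0,"jaw":0.1},
    {"dx":0,"dy":0,"dz":0,"roll":0,"jaw":0.1},
    {"dx":0,"dy":0,"dz":0,"roll":0,"jaw":0.1},
    {"dx":0,"dy":0,"dz":0,"roll":0,"jaw":0.1}
  ]
}}

```text
t: 6.55
eef_pos: [0.5666, -0.1716, 0.2651]
ee_rot: [3.141, 0.002, -0.358]
force: [0.2, 0.5, -0.3]
width: 0.0252
gripper_force: 20.0
```

{"method": "servo_tool", "body": {
  "moves": [
    {"dx":-0.005,"dy":0.036,"dz":0,"roll":0,"jaw":0.1},
    {"dx":-0.005,"dy":0.036,"dz":0,"roll":0,"jaw":0.1},
    {"dx":-0.005,"dy":0.036,"dz":0,"roll":0,"jaw":0.1},
    {"dx":-0.005,"dy":0.036,"dz":0,"roll":0,"jaw":0.1},
    {"dx":-0.005,"dy":0.036,"dz":0,"roll":0,"jaw":0.1},
    {"dx":-0.005,"dy":0.036,"dz":0,"roll":0,"jaw":0.1},
    {"dx":-0.005,"dy":0.036,"dz":0,"roll":0,"jaw":0.1},
    {"dx":0,"dy":0.036,"dz":0,"roll":0,"jaw":0.1},
    {"dx":0,"dy":0,"dz":0,"roll":0,"jaw":0.1},
    {"dx":0,"dy":0,"dz":0,"roll":0,"jaw":0.1}
  ]
}}

```text
t: 7.8
eef_pos: [0.5318, 0.1162, 0.2657]
ee_rot: [3.14, 0.001, -0.357]
force: [0.6, -0.8, -2.1]
width: 0.0252
gripper_force: 20.0
```

```bash
python3 - <<'E'
from h import *
from fit import *
from station import get_state
s=get_state();print(s["eef_pos"],s["ee_rot"],s["t"],s["width"])
c=snap("wrist","w5")
for F in(True,False):
    x,r,n=fit(["w5.npz"],F); a=ax(x[3],x[4] if F else np.pi/6); print(x.round(4),r.round(4),n,"mouth",(x[:3]+.063*a).round(4))
E
```

```text
[0.5318448  0.11623434 0.26565517] [ 3.14049787e+00  9.03939914e-04 -3.56979933e-01] 7.8 0.02517472393440674
[ 0.6544  0.0785  0.0852 -0.2382  0.5602] 0.0011 707 mouth [0.6219 0.0864 0.1386]
[ 0.6534  0.0791  0.0844 -0.2136] 0.0012 707 mouth [0.6226 0.0858 0.1389]
```

View pics/w5.png

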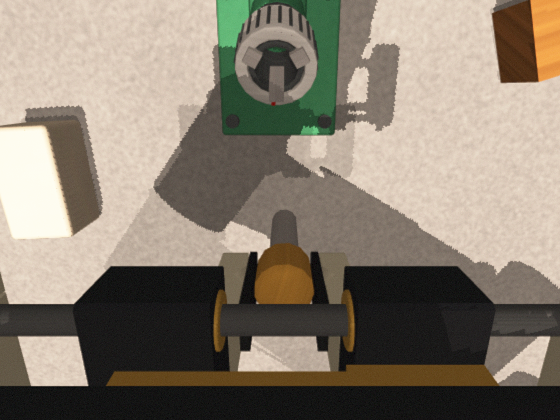

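View: sleeve ring about (276,62), spanning 236–317; jaw_a (276,82), red mark (274,103); jaws open; stake hangs straight in the fingers.

```bash
python3 - <<'E'
from fit import *
X,p,d=cloud("w5.npz"); hsv=cv2.cvtColor(p,cv2.COLOR_RGB2HSV)
g=(hsv[...,0]>55)&(hsv[...,0]<95)&(hsv[...,1]>110)&(X[...,2]<.025)&(X[...,2]>.005)
e=np.array([np.cos(-.357),np.sin(-.357)]); n=np.array([-e[1],e[0]])
P=X[g][:,:2]; 
for lo in np.arange((P@e).min()+.005,(P@e).max(),.02):
    k=abs(P@e-lo)<.004
    if k.sum()>20:print("foot u",lo.round(3),"lat",(P[k]@n).min().round(4),(P[k]@n).max().round(4))
print("u0",(P@e).min())
for f in("w5.npz","w2.npz","top0.npz","w3.npz"):
    X,p,d=cloud(f)
    m=(abs(X[...,0]-.632)<.06)&(abs(X[...,1]-.084)<.06)&(X[...,2]>.12)&(X[...,2]<.165)
    Q=X[m]; Q=Q; print(f,"sleeve lat",np.percentile(Q[:,:2]@n,[.5,50,99.5]).round(4),"u",(Q[:,:2]@e).min().round(4),"zmax",np.percentile(Q[:,2],99.5))
for x in([.6534,.0791,.0844,-.2136,np.pi/6],[.6534,.075,.085,-.357,np.pi/6]):
    a=ax(x[3],x[4]); b=np.cross(a,[0,0,1]);b/=np.linalg.norm(b);c=np.cross(a,b)
    C=[proj("w5.npz",np.array(x[:3])+.06*a+.029*(np.cos(t)*b+np.sin(t)*c)) for t in np.linspace(0,6.28,60)]; C=np.array(C); print(C.min(0),C.max(0),[ (proj("w5.npz",np.array(x[:3])+s*a)).round(1) for s in(20,60) for s in[s/1000]])
im=p
E
```

```text
foot u 0.499 lat 0.2415 0.3576
foot u 0.519 lat 0.2415 0.3587
foot u 0.539 lat 0.2413 0.3585
foot u 0.559 lat 0.2411 0.3584
foot u 0.579 lat 0.2412 0.3584
foot u 0.599 lat 0.2411 0.3584
foot u 0.619 lat 0.2411 0.3584
u0 0.49420490861436894
w5.npz sleeve lat [0.2718 0.3    0.3279] u 0.5285 zmax 0.15145368244221188
w2.npz sleeve lat [0.2722 0.3013 0.3288] u 0.5285 zmax 0.15119718331994975
top0.npz sleeve lat [0.2721 0.2992 0.3285] u 0.5308 zmax 0.1520110062175062
w3.npz sleeve lat [0.2705 0.2917 0.327 ] u 0.5285 zmax 0.1491636118357061
[236.2840034   22.95407258] [319.77070504 103.35393733] [array([275.1,  41.7]), array([278.3,  66.6])]
[235.61861057  20.94014975] [319.5617824  101.70166965] [array([278.2,  39.7]), array([277.6,  64.8])]
```

```bash
python3 - <<'E'
import numpy as np
e=np.array([.937,-.3495]);n=np.array([.3495,.937]);O=np.array([.653,.0766,.085])
def tcp(L,z): return np.r_[O[:2]-e*L,O[2]+z]
cur=np.array([.5318,.1162,.2657])
def show(t,T):
    global cur; print(t,T.round(4),"delta",(T-cur).round(4)); cur=T
ML,Mz=.0315,.0546
show("above",tcp(ML-.001,Mz+.087+.03))
show("entry",tcp(ML-.001,Mz+.087-.008))
for d,dl in((15,25),(20,20.5),(26,17),(33,13.5),(41,10.5),(50,7.5),(58,5),(63,3)):
    r=np.radians(dl); b=(d/2*np.tan(r)-87*np.sin(r))/1000; s=(63-d+87*np.cos(r))/1000
    show((d,dl),tcp(.5*s+.866*b,.866*s-.5*b))
E
```

```text
above [0.6244 0.0873 0.2566] delta [ 0.0926 -0.0289 -0.0091]
entry [0.6244 0.0873 0.2186] delta [ 0.     0.    -0.038]
(15, 25) [0.6206 0.0887 0.2115] delta [-0.0039  0.0014 -0.0071]
(20, 20.5) [0.6164 0.0903 0.2062] delta [-0.0042  0.0016 -0.0053]
(26, 17) [0.6141 0.0911 0.1998] delta [-0.0023  0.0008 -0.0064]
(33, 13.5) [0.6126 0.0917 0.1924] delta [-0.0015  0.0006 -0.0074]
(41, 10.5) [0.6124 0.0917 0.1842] delta [-0.0002  0.0001 -0.0083]
(50, 7.5) [0.613  0.0915 0.175 ] delta [ 0.0006 -0.0002 -0.0092]
(58, 5) [0.6141 0.0911 0.1669] delta [ 0.0011 -0.0004 -0.0081]
(63, 3) [0.6147 0.0909 0.1617] delta [ 0.0005 -0.0002 -0.0052]
```

{"method": "servo_tool", "body": {
  "newtons": 12,
  "moves": [
    {"dx":0.0232,"dy":-0.0072,"dz":0,"roll":0,"jaw":0.1},
    {"dx":0.0232,"dy":-0.0072,"dz":0,"roll":0,"jaw":0.1},
    {"dx":0.0232,"dy":-0.0072,"dz":-0.004,"roll":0,"jaw":0.1},
    {"dx":0.0232,"dy":-0.0073,"dz":-0.005,"roll":0,"jaw":0.1},
    {"dx":0,"dy":0,"dz":0,"roll":0,"jaw":0.1},
    {"dx":0,"dy":0,"dz":0,"roll":0,"jaw":0.1},
    {"dx":0,"dy":0,"dz":-0.01,"roll":0,"jaw":0.1},
    {"dx":0,"dy":0,"dz":-0.01,"roll":0,"jaw":0.1},
    {"dx":0,"dy":0,"dz":-0.01,"roll":0,"jaw":0.1},
    {"dx":0,"dy":0,"dz":-0.006,"roll":0,"jaw":0.1}
  ]
}}

```text
t: 9.1
eef_pos: [0.6245, 0.0874, 0.2203]
ee_rot: [3.141, 0.001, -0.357]
force: [-0.3, -0.1, -1.0]
width: 0.0254
gripper_force: 12.0
```

```bash
python3 - <<'E'
from h import *
from station import get_state
s=get_state();print(s["eef_pos"],s["ee_rot"],s["t"],s["width"],s["force"])
c=snap("wrist","w6"); snap("scene","s6")
a=cv2.imread("pics/w6.png")[180:420,140:420]; b=cv2.imread("pics/s6.png")[120:260,220:383]
cv2.imwrite("pics/c6.png",np.hstack([cv2.resize(a,(466,400)),cv2.resize(b,(334,400)[:2] if 0 else (334,287)) if 0 else cv2.resize(b,(334,400))]))
E
```

```text
[0.624548   0.08743294 0.22032945] [ 3.14089698e+00  8.17209315e-04 -3.57310150e-01] 9.1 0.025360478380455544 [-0.28047633 -0.13878592 -0.96883921]
```

View pics/c6.png

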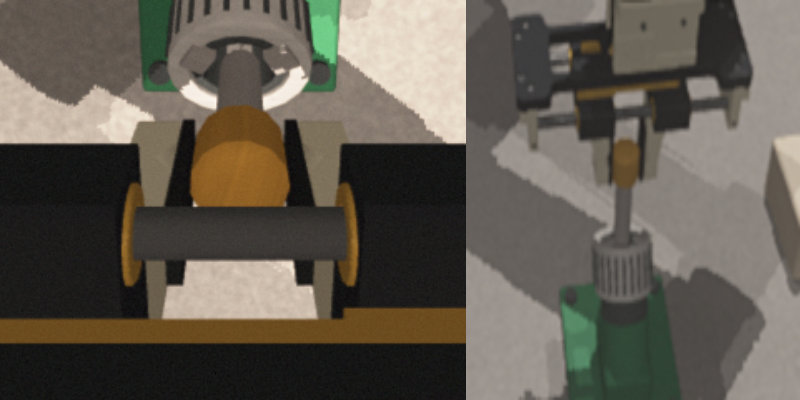

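Both crops show the foot already inside the mouth (shank at (238,80) in the left crop), with no force. Continue along the pivoting path, slowly.

{"method": "servo_tool", "body": {
  "moves": [
    {"dx":-0.002,"dy":0.0007,"dz":-0.004,"roll":0,"jaw":0.1},
    {"dx":-0.002,"dy":0.0007,"dz":-0.004,"roll":0,"jaw":0.1},
    {"dx":-0.002,"dy":0.0008,"dz":-0.003,"roll":0,"jaw":0.1},
    {"dx":-0.002,"dy":0.0008,"dz":-0.003,"roll":0,"jaw":0.1},
    {"dx":-0.0012,"dy":0.0004,"dz":-0.003,"roll":0,"jaw":0.1},
    {"dx":-0.0012,"dy":0.0004,"dz":-0.003,"roll":0,"jaw":0.1},
    {"dx":0,"dy":0,"dz":0,"roll":0,"jaw":0.1},
    {"dx":0,"dy":0,"dz":0,"roll":0,"jaw":0.1},
    {"dx":0,"dy":0,"dz":0,"roll":0,"jaw":0.1},
    {"dx":0,"dy":0,"dz":0,"roll":0,"jaw":0.1}
  ]
}}

```text
t: 10.45
eef_pos: [0.6145, 0.0912, 0.2013]
ee_rot: [3.142, 0.0, -0.358]
force: [0.2, -0.9, -2.1]
width: 0.0255
gripper_force: 12.0
```

{"method": "servo_tool", "body": {
  "moves": [
    {"dx":-0.001,"dy":0.0003,"dz":-0.004,"roll":0,"jaw":0.1},
    {"dx":-0.001,"dy":0.0003,"dz":-0.004,"roll":0,"jaw":0.1},
    {"dx":0,"dy":0,"dz":-0.004,"roll":0,"jaw":0.1},
    {"dx":0,"dy":0,"dz":-0.004,"roll":0,"jaw":0.1},
    {"dx":0,"dy":0,"dz":-0.004,"roll":0,"jaw":0.1},
    {"dx":0,"dy":0,"dz":-0.004,"roll":0,"jaw":0.1},
    {"dx":0,"dy":0,"dz":0,"roll":0,"jaw":0.1},
    {"dx":0,"dy":0,"dz":0,"roll":0,"jaw":0.1},
    {"dx":0,"dy":0,"dz":0,"roll":0,"jaw":0.1},
    {"dx":0,"dy":0,"dz":0,"roll":0,"jaw":0.1}
  ]
}}

```text
t: 11.7
eef_pos: [0.6125, 0.0918, 0.1774]
ee_rot: [3.142, 0.0, -0.358]
force: [1.1, -1.7, -1.0]
width: 0.0252
gripper_force: 12.0
```

```bash
python3 - <<'E'
from h import *
from station import get_state
s=get_state();print(s["eef_pos"],s["ee_rot"],s["t"],s["width"],s["force"])
c=snap("wrist","w7"); snap("scene","s7")
a=cv2.imread("pics/w7.png")[180:420,140:420]; b=cv2.imread("pics/s7.png")[120:260,220:383]
cv2.imwrite("pics/c7.png",np.hstack([cv2.resize(a,(466,400)),cv2.resize(b,(334,400))]))
E
```

```text
[0.61246946 0.09179185 0.17735613] [ 3.14153571e+00  1.25673485e-04 -3.57546444e-01] 11.7 0.025187731282936485 [ 1.11348929 -1.68534469 -1.04794735]
```

View pics/c7.png

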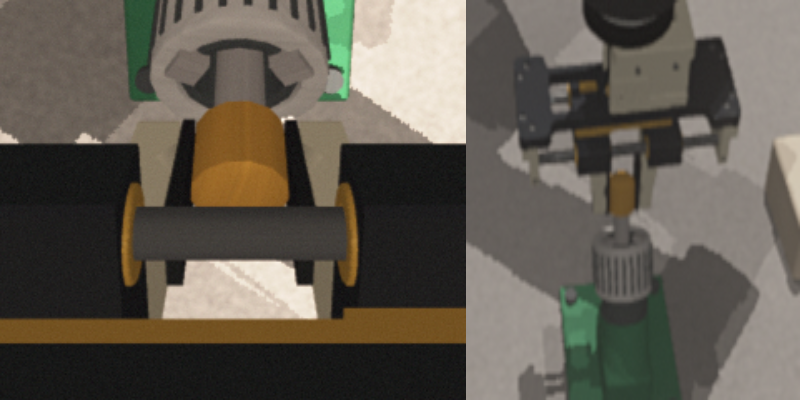

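Left crop: stake tilted with the sleeve axis, shank well inside between jaws; right crop agrees. Push the rest and release.

{"method": "servo_tool", "body": {
  "moves": [
    {"dx":0.0004,"dy":-0.0001,"dz":-0.004,"roll":0,"jaw":0.1},
    {"dx":0.0004,"dy":-0.0001,"dz":-0.004,"roll":0,"jaw":0.1},
    {"dx":0.0004,"dy":-0.0001,"dz":-0.003,"roll":0,"jaw":0.1},
    {"dx":0,"dy":0,"dz":-0.003,"roll":0,"jaw":0.1},
    {"dx":0,"dy":0,"dz":-0.002,"roll":0,"jaw":0.1},
    {"dx":0,"dy":0,"dz":0,"roll":0,"jaw":0.1},
    {"dx":0,"dy":0,"dz":0,"roll":0,"jaw":0.1},
    {"dx":0,"dy":0,"dz":0,"roll":0,"jaw":0.5},
    {"dx":0,"dy":0,"dz":0,"roll":0,"jaw":0.9},
    {"dx":0,"dy":0,"dz":0,"roll":0,"jaw":1}
  ]
}}

```text
t: 13.05
eef_pos: [0.6137, 0.0915, 0.1613]
ee_rot: [3.142, 0.0, -0.358]
force: [0.8, 0.1, 0.4]
width: 0.0501
gripper_force: 0.0
```

```bash
cat > head.py <<'E'
from h import *
from scipy.optimize import least_squares
O=np.array([.653,.0766,.085]); L=np.array([-.937,.3495,0]);a0=.5*L+np.array([0,0,.866]);b0=.866*L-np.array([0,0,.5]);c0=np.cross(a0,b0)
def head(fs):
    for f in fs:
        X,p,d=cloud(f); hsv=cv2.cvtColor(p,cv2.COLOR_RGB2HSV); q=(X-O); s=q@a0; r=np.linalg.norm(q-s[...,None]*a0,axis=-1)
        m=(d>0)&(r<.022)&(s>.07)&(s<.11)&(hsv[...,1]>120)&(hsv[...,0]<30)
        if m.sum()>10: print(f,m.sum(),"s pct",np.percentile(s[m],[1,50,90,99]).round(4),"b",np.percentile(q[m]@b0,[1,99]).round(4),"c",np.percentile(q[m]@c0,[1,99]).round(4))
E
python3 - <<'E'
from head import *
from station import get_state
s=get_state();print(s["eef_pos"],s["t"],s["width"],s["force"])
for n,f in(("wrist","w8"),("scene","s8"),("top","t8")): snap(n,f)
head(["w8.npz","s8.npz","t8.npz"])
E
```

```text
[0.61369936 0.09150631 0.16131958] 13.05 0.05007693753860883 [0.75697385 0.07045948 0.39015088]
w8.npz 2708 s pct [0.0702 0.0838 0.0926 0.0944] b [-0.0062  0.0038] c [-0.0118  0.0122]
s8.npz 132 s pct [0.0702 0.0827 0.0913 0.0928] b [-0.0084  0.0069] c [-0.0098  0.0117]
```

Stake is seated (head top at 94.4 mm along the axis, nominal 94). Now position around the sleeve, yaw +20°, fully open.

{"method": "servo_tool", "body": {
  "newtons": 40,
  "moves": [
    {"dx":0,"dy":0,"dz":0,"roll":0,"jaw":1},
    {"dx":0,"dy":0,"dz":0,"roll":0,"jaw":1},
    {"dx":0.0045,"dy":-0.0017,"dz":0,"roll":5,"jaw":1},
    {"dx":0.0045,"dy":-0.0017,"dz":0,"roll":5,"jaw":1},
    {"dx":0.0045,"dy":-0.0017,"dz":-0.008,"roll":5,"jaw":1},
    {"dx":0.0042,"dy":-0.0018,"dz":-0.008,"roll":5,"jaw":1},
    {"dx":0,"dy":0,"dz":-0.007,"roll":0,"jaw":1},
    {"dx":0,"dy":0,"dz":-0.006,"roll":0,"jaw":1},
    {"dx":0,"dy":0,"dz":0,"roll":0,"jaw":1},
    {"dx":0,"dy":0,"dz":0,"roll":0,"jaw":1}
  ]
}}

```text
t: 14.45
eef_pos: [0.6316, 0.0847, 0.1326]
ee_rot: [-3.142, -0.0, -0.009]
force: [-0.0, 0.4, 0.7]
width: 0.0875
gripper_force: 0.0
```

```bash
cat >> head.py <<'E'
def mark(fs):
    for f in fs:
        X,p,d=cloud(f); hsv=cv2.cvtColor(p,cv2.COLOR_RGB2HSV); q=X-O; s=q@a0; x=q@b0; y=q@c0; r=np.hypot(x,y)
        m=(r<.034)&(r>.012)&(s>.053)&(s<.068)&(hsv[...,1]>140)&((hsv[...,0]<6)|(hsv[...,0]>174))
        if m.sum(): print(f,"mark",m.sum(),"cw angle deg",np.degrees(np.median(np.arctan2(-y[m],x[m]))).round(1),"r",np.median(r[m]).round(4))
        else: print(f,"no mark")
E
python3 - <<'E'
from head import *
from station import get_state
s=get_state();print(s["eef_pos"],s["ee_rot"],s["t"],s["width"],s["force"],s["q"][5])
mark(["w5.npz","w8.npz","s8.npz","t8.npz","top0.npz"])
E
```

```text
[0.63156866 0.0847316  0.13264046] [-3.14154829e+00 -3.64456672e-04 -8.76633075e-03] 14.45 0.08745370562238639 [-0.03888359  0.35550501  0.73525684] 1.1227820355576694
w5.npz mark 10 cw angle deg 5.0 r 0.0275
w8.npz no mark
s8.npz no mark
t8.npz no mark
top0.npz no mark
```

{"method": "servo_tool", "body": {
  "newtons": 40,
  "moves": [
    {"dx":0,"dy":0,"dz":-0.0025,"roll":0,"jaw":0.5},
    {"dx":0,"dy":0,"dz":0,"roll":0,"jaw":0.5},
    {"dx":0,"dy":0,"dz":0,"roll":0,"jaw":0.5},
    {"dx":0,"dy":0,"dz":0,"roll":0,"jaw":0.5},
    {"dx":0,"dy":0,"dz":0,"roll":-4,"jaw":0.5},
    {"dx":0,"dy":0,"dz":0,"roll":-6,"jaw":0.5},
    {"dx":0,"dy":0,"dz":0,"roll":0,"jaw":0.5},
    {"dx":0,"dy":0,"dz":0,"roll":0,"jaw":0.5},
    {"dx":0,"dy":0,"dz":0,"roll":0,"jaw":0.5},
    {"dx":0,"dy":0,"dz":0,"roll":0,"jaw":0.5}
  ]
}}

```text
t: 15.7
eef_pos: [0.6312, 0.0849, 0.13]
ee_rot: [-3.141, 0.0, -0.182]
force: [-4.5, 3.8, 3.8]
width: 0.0575
gripper_force: 39.3
```

```bash
python3 - <<'E'
from head import *
from station import get_state
s=get_state();print(s["eef_pos"],s["ee_rot"],s["t"],s["width"],s["force"],s["moment"],s["gripper_force"])
snap("wrist","w9");snap("scene","s9");snap("top","t9")
mark(["w9.npz","s9.npz","t9.npz"]);head(["w9.npz","s9.npz","t9.npz"])
E
```

```text
[0.63118064 0.08486594 0.13004967] [-3.14133776e+00  3.94478214e-04 -1.81539298e-01] 15.7 0.05745141541725741 [-4.52999011  3.75625182  3.75705197] [ 1.20230478  1.58745804 -0.16080393] 39.34590424254438
w9.npz no mark
s9.npz no mark
t9.npz no mark
w9.npz 2121 s pct [0.0719 0.0803 0.0854 0.087 ] b [-0.0071  0.0043] c [-0.0123  0.0119]
s9.npz 40 s pct [0.0732 0.0785 0.0815 0.0822] b [-0.0098 -0.0012] c [-0.0093  0.0117]
t9.npz 31 s pct [0.0883 0.0923 0.095  0.0969] b [0.0033 0.0165] c [-0.0097  0.0102]
```

{"method": "servo_tool", "body": {
  "moves": [
    {"dx":0,"dy":0,"dz":0,"roll":-6,"jaw":0.5},
    {"dx":0,"dy":0,"dz":0,"roll":-6,"jaw":0.5},
    {"dx":0,"dy":0,"dz":0,"roll":-6,"jaw":0.5},
    {"dx":0,"dy":0,"dz":0,"roll":-6,"jaw":0.5},
    {"dx":0,"dy":0,"dz":0,"roll":-6,"jaw":0.5},
    {"dx":0,"dy":0,"dz":0,"roll":0,"jaw":0.5},
    {"dx":0,"dy":0,"dz":0,"roll":0,"jaw":0.5},
    {"dx":0,"dy":0,"dz":0,"roll":0,"jaw":1},
    {"dx":0,"dy":0,"dz":0,"roll":0,"jaw":1},
    {"dx":0,"dy":0,"dz":0,"roll":0,"jaw":1}
  ]
}}

```text
t: 17.1
eef_pos: [0.6316, 0.0843, 0.1296]
ee_rot: [3.141, -0.0, -0.706]
force: [0.4, 0.5, -0.7]
width: 0.0835
gripper_force: 0.0
```

```bash
cat > chk.py <<'E'
import sys
from head import *
from station import get_state
s=get_state();print(s["eef_pos"],s["ee_rot"],s["t"],s["width"],s["force"],s["moment"].round(2),s["gripper_force"])
k=sys.argv[1]; fs=[]
for n in("wrist","scene","top"): snap(n,n[0]+k); fs.append(n[0]+k+".npz")
mark(fs);head(fs)
# any reddish pixels near sleeve, wide
for f in fs:
    X,p,d=cloud(f); hsv=cv2.cvtColor(p,cv2.COLOR_RGB2HSV); q=X-O; r=np.hypot(q@b0,q@c0); s=q@a0
    m=(r<.035)&(s>.05)&(s<.07)&(p[...,0]>1.8*p[...,1])&(p[...,0]>1.8*p[...,2])
    if m.sum(): print(f,"red",m.sum(),np.degrees(np.median(np.arctan2(-(q@c0)[m],(q@b0)[m]))).round(1))
E
python3 chk.py 10
```

```text
[0.63157391 0.08434785 0.1296337 ] [ 3.14122877e+00 -1.17466797e-04 -7.06373503e-01] 17.1 0.08351047781089116 [ 0.415139    0.50334016 -0.71562705] [ 0.02  0.06 -0.05] 0.0
w10.npz no mark
s10.npz no mark
t10.npz no mark
w10.npz 2236 s pct [0.0724 0.0819 0.0872 0.089 ] b [-0.0114  0.0024] c [-0.011   0.0129]
s10.npz 44 s pct [0.0752 0.0815 0.0849 0.087 ] b [-0.0129 -0.0069] c [-0.0083  0.0119]
```

```bash
cat > jaws.py <<'E'
import sys
from head import *
for f in sys.argv[1:]:
    X,p,d=cloud(f); q=X-O; s=q@a0; x=q@b0;y=q@c0; r=np.hypot(x,y); th=np.degrees(np.arctan2(y,x))
    for nm,t in(("b",120),("c",-120),("a",0)):
        m=(abs((th-t+180)%360-180)<14)&(s>.0605)&(s<.0665)&(r>.0085)&(r<.024)
        if m.sum()>8: print(f,nm,m.sum(),"inner r pct2,10",np.percentile(r[m],[2,10]).round(4),"outer",np.percentile(r[m],98).round(4))
E
python3 jaws.py w5.npz w6.npz w7.npz w8.npz w9.npz w10.npz
```

```text
w5.npz b 248 inner r pct2,10 [0.0132 0.0146] outer 0.0238
w5.npz c 250 inner r pct2,10 [0.0135 0.0148] outer 0.0238
w5.npz a 170 inner r pct2,10 [0.0149 0.0153] outer 0.0238
w6.npz b 225 inner r pct2,10 [0.0129 0.0147] outer 0.0237
w6.npz c 231 inner r pct2,10 [0.0133 0.0148] outer 0.0239
w7.npz b 332 inner r pct2,10 [0.0134 0.0149] outer 0.0237
w7.npz c 332 inner r pct2,10 [0.0135 0.0148] outer 0.0237
w8.npz b 384 inner r pct2,10 [0.0131 0.0149] outer 0.0238
w8.npz c 384 inner r pct2,10 [0.0134 0.0147] outer 0.0238
w9.npz b 39 inner r pct2,10 [0.017  0.0183] outer 0.024
w9.npz c 368 inner r pct2,10 [0.0152 0.0171] outer 0.0238
w10.npz b 432 inner r pct2,10 [0.0147 0.0164] outer 0.0239
```

{"method": "servo_tool", "body": {
  "newtons": 55,
  "moves": [
    {"dx":0,"dy":0,"dz":0,"roll":10,"jaw":1},
    {"dx":0,"dy":0,"dz":0,"roll":10,"jaw":1},
    {"dx":0,"dy":0,"dz":0,"roll":10,"jaw":1},
    {"dx":0,"dy":0,"dz":0,"roll":10,"jaw":1},
    {"dx":0,"dy":0,"dz":0,"roll":0,"jaw":0.5},
    {"dx":0,"dy":0,"dz":0,"roll":0,"jaw":0.5},
    {"dx":0,"dy":0,"dz":0,"roll":0,"jaw":0.5},
    {"dx":0,"dy":0,"dz":0,"roll":0,"jaw":0.5},
    {"dx":0,"dy":0,"dz":0,"roll":-5,"jaw":0.5},
    {"dx":0,"dy":0,"dz":0,"roll":-5,"jaw":0.5}
  ]
}}

```text
t: 18.5
eef_pos: [0.6308, 0.085, 0.1305]
ee_rot: [-3.141, 0.001, -0.185]
force: [-6.4, 1.5, 8.5]
width: 0.0578
gripper_force: 53.6
```

{"method": "servo_tool", "body": {
  "moves": [
    {"dx":0,"dy":0,"dz":0,"roll":-6,"jaw":0.5},
    {"dx":0,"dy":0,"dz":0,"roll":-6,"jaw":0.5},
    {"dx":0,"dy":0,"dz":0,"roll":-6,"jaw":0.5},
    {"dx":0,"dy":0,"dz":0,"roll":-6,"jaw":0.5},
    {"dx":0,"dy":0,"dz":0,"roll":-6,"jaw":0.5},
    {"dx":0,"dy":0,"dz":0,"roll":0,"jaw":0.5},
    {"dx":0,"dy":0,"dz":0,"roll":0,"jaw":1},
    {"dx":0,"dy":0,"dz":0,"roll":0,"jaw":1},
    {"dx":0,"dy":0,"dz":0,"roll":0,"jaw":1},
    {"dx":0,"dy":0,"dz":0,"roll":0,"jaw":1}
  ]
}}

```text
t: 19.75
eef_pos: [0.6315, 0.0844, 0.1297]
ee_rot: [3.141, 0.0, -0.707]
force: [0.5, 0.3, -0.8]
width: 0.087
gripper_force: 0.0
```

{"method": "servo_tool", "body": {
  "moves": [
    {"dx":-0.004,"dy":0.002,"dz":0.015,"roll":10,"jaw":1},
    {"dx":-0.004,"dy":0.002,"dz":0.02,"roll":10,"jaw":1},
    {"dx":-0.01,"dy":0.004,"dz":0.02,"roll":0,"jaw":1},
    {"dx":-0.02,"dy":0.007,"dz":0.02,"roll":0,"jaw":1},
    {"dx":-0.03,"dy":0.01,"dz":0.02,"roll":0,"jaw":1},
    {"dx":-0.03,"dy":0.01,"dz":0.02,"roll":0,"jaw":1},
    {"dx":0,"dy":0,"dz":0,"roll":0,"jaw":1},
    {"dx":0,"dy":0,"dz":0,"roll":0,"jaw":1},
    {"dx":0,"dy":0,"dz":0,"roll":0,"jaw":1},
    {"dx":0,"dy":0,"dz":0,"roll":0,"jaw":1}
  ]
}}

```text
t: 21.0
eef_pos: [0.5336, 0.1193, 0.2441]
ee_rot: [3.14, 0.001, -0.359]
force: [-0.2, -0.3, -1.1]
width: 0.0878
gripper_force: 0.0
```

```bash
python3 chk.py 11; python3 jaws.py w11.npz
```

```text
[0.53364724 0.11931996 0.24407955] [ 3.14043958e+00  8.42810225e-04 -3.58763374e-01] 21.0 0.08780779943280503 [-0.24532334 -0.32876482 -1.0578917 ] [ 0.03  0.   -0.  ] 0.0
w11.npz mark 46 cw angle deg 61.1 r 0.0253
s11.npz no mark
t11.npz no mark
w11.npz 2033 s pct [0.0709 0.093  0.0954 0.0963] b [-0.0102  0.0131] c [-0.0111  0.0127]
s11.npz 136 s pct [0.0701 0.0829 0.0911 0.0925] b [-0.0133  0.0003] c [-0.009   0.0127]
t11.npz 117 s pct [0.0717 0.0915 0.0946 0.0962] b [-0.0127  0.0111] c [-0.0112  0.0122]
w11.npz red 49 61.2
w11.npz b 281 inner r pct2,10 [0.0101 0.0118] outer 0.0239
w11.npz c 296 inner r pct2,10 [0.0095 0.0113] outer 0.0238
```

Mark went from 5° to 61° clockwise and jaws are in by ~3.5 mm: the scheme works, ~28° per stroke. Next strokes.

{"method": "servo_tool", "body": {
  "newtons": 55,
  "moves": [
    {"dx":0.03,"dy":-0.0107,"dz":-0.02,"roll":0,"jaw":1},
    {"dx":0.03,"dy":-0.0107,"dz":-0.02,"roll":0,"jaw":1},
    {"dx":0.02,"dy":-0.007,"dz":-0.02,"roll":0,"jaw":1},
    {"dx":0.01,"dy":-0.0035,"dz":-0.02,"roll":0,"jaw":1},
    {"dx":0.004,"dy":-0.0015,"dz":-0.02,"roll":10,"jaw":1},
    {"dx":0.0038,"dy":-0.0013,"dz":-0.014,"roll":10,"jaw":1},
    {"dx":0,"dy":0,"dz":0,"roll":0,"jaw":1},
    {"dx":0,"dy":0,"dz":0,"roll":0,"jaw":0.5},
    {"dx":0,"dy":0,"dz":0,"roll":0,"jaw":0.5},
    {"dx":0,"dy":0,"dz":0,"roll":0,"jaw":0.5}
  ]
}}

```text
t: 22.4
eef_pos: [0.6314, 0.0851, 0.1316]
ee_rot: [-3.141, -0.001, -0.009]
force: [0.3, -0.3, 0.5]
width: 0.0631
gripper_force: 0.1
```

{"method": "servo_tool", "body": {
  "moves": [
    {"dx":0,"dy":0,"dz":0,"roll":0,"jaw":0.5},
    {"dx":0,"dy":0,"dz":0,"roll":-5,"jaw":0.5},
    {"dx":0,"dy":0,"dz":0,"roll":-5,"jaw":0.5},
    {"dx":0,"dy":0,"dz":0,"roll":-6,"jaw":0.5},
    {"dx":0,"dy":0,"dz":0,"roll":-6,"jaw":0.5},
    {"dx":0,"dy":0,"dz":0,"roll":-6,"jaw":0.5},
    {"dx":0,"dy":0,"dz":0,"roll":-6,"jaw":0.5},
    {"dx":0,"dy":0,"dz":0,"roll":-6,"jaw":0.5},
    {"dx":0,"dy":0,"dz":0,"roll":0,"jaw":0.5},
    {"dx":0,"dy":0,"dz":0,"roll":0,"jaw":0.5}
  ]
}}

```text
t: 23.65
eef_pos: [0.6314, 0.0853, 0.1319]
ee_rot: [-3.14, -0.001, -0.704]
force: [-6.0, -2.4, 4.9]
width: 0.0596
gripper_force: 57.4
```

```bash
python3 chk.py 12
```

```text
[0.63136598 0.08534288 0.13189105] [-3.13977684e+00 -5.51029479e-04 -7.04385368e-01] 23.65 0.059619390744195117 [-6.0499033  -2.38838191  4.87211555] [1.27 0.63 1.77] 57.421354092657566
w12.npz mark 1 cw angle deg -92.9 r 0.029
s12.npz no mark
t12.npz no mark
w12.npz 2234 s pct [0.0751 0.0841 0.0895 0.0912] b [-0.012   0.0019] c [-0.0113  0.0125]
s12.npz 42 s pct [0.0705 0.0834 0.0873 0.089 ] b [-0.0142 -0.0037] c [-0.0084  0.0114]
w12.npz red 1 -92.9
```

Moment about z rose to 1.8 N m: jaws are meeting the shank. One more stroke, then look.

{"method": "servo_tool", "body": {
  "newtons": 60,
  "moves": [
    {"dx":0,"dy":0,"dz":0,"roll":0,"jaw":1},
    {"dx":0,"dy":0,"dz":0,"roll":0,"jaw":1},
    {"dx":0,"dy":0,"dz":0,"roll":10,"jaw":1},
    {"dx":0,"dy":0,"dz":0,"roll":10,"jaw":1},
    {"dx":0,"dy":0,"dz":0,"roll":10,"jaw":1},
    {"dx":0,"dy":0,"dz":-0.001,"roll":10,"jaw":1},
    {"dx":0,"dy":0,"dz":0,"roll":0,"jaw":0.5},
    {"dx":0,"dy":0,"dz":0,"roll":0,"jaw":0.5},
    {"dx":0,"dy":0,"dz":0,"roll":0,"jaw":0.5},
    {"dx":0,"dy":0,"dz":0,"roll":0,"jaw":0.5}
  ]
}}

```text
t: 25.05
eef_pos: [0.6314, 0.0845, 0.1298]
ee_rot: [3.141, 0.0, -0.01]
force: [1.7, -1.7, -0.6]
width: 0.0601
gripper_force: 57.7
```

{"method": "servo_tool", "body": {
  "moves": [
    {"dx":0,"dy":0,"dz":0,"roll":-5,"jaw":0.5},
    {"dx":0,"dy":0,"dz":0,"roll":-5,"jaw":0.5},
    {"dx":0,"dy":0,"dz":0,"roll":-5,"jaw":0.5},
    {"dx":0,"dy":0,"dz":0,"roll":-5,"jaw":0.5},
    {"dx":0,"dy":0,"dz":0,"roll":-5,"jaw":0.5},
    {"dx":0,"dy":0,"dz":0,"roll":-5,"jaw":0.5},
    {"dx":0,"dy":0,"dz":0,"roll":0,"jaw":0.5},
    {"dx":0,"dy":0,"dz":0,"roll":0,"jaw":1},
    {"dx":0,"dy":0,"dz":0,"roll":0,"jaw":1},
    {"dx":0,"dy":0,"dz":0,"roll":0,"jaw":1}
  ]
}}

```text
t: 26.3
eef_pos: [0.6313, 0.085, 0.1298]
ee_rot: [3.142, 0.0, -0.533]
force: [0.3, 0.2, -0.7]
width: 0.0817
gripper_force: 0.0
```

{"method": "servo_tool", "body": {
  "moves": [
    {"dx":0,"dy":0,"dz":0,"roll":0,"jaw":1},
    {"dx":-0.004,"dy":0.002,"dz":0.015,"roll":10,"jaw":1},
    {"dx":-0.004,"dy":0.002,"dz":0.02,"roll":0,"jaw":1},
    {"dx":-0.01,"dy":0.004,"dz":0.02,"roll":0,"jaw":1},
    {"dx":-0.02,"dy":0.007,"dz":0.02,"roll":0,"jaw":1},
    {"dx":-0.03,"dy":0.01,"dz":0.02,"roll":0,"jaw":1},
    {"dx":-0.03,"dy":0.01,"dz":0.02,"roll":0,"jaw":1},
    {"dx":0,"dy":0,"dz":0,"roll":0,"jaw":1},
    {"dx":0,"dy":0,"dz":0,"roll":0,"jaw":1},
    {"dx":0,"dy":0,"dz":0,"roll":0,"jaw":1}
  ]
}}

```text
t: 27.55
eef_pos: [0.5334, 0.1197, 0.2442]
ee_rot: [3.141, 0.001, -0.358]
force: [-0.1, -0.7, 0.2]
width: 0.0879
gripper_force: 0.0
```

```bash
python3 chk.py 13; python3 jaws.py w13.npz; python3 - <<'E'
from head import *
def fitcyl(f):
    X,p,d=cloud(f); hsv=cv2.cvtColor(p,cv2.COLOR_RGB2HSV); q=X-O; s=q@a0; x=q@b0;y=q@c0
    m=(np.hypot(x,y)<.022)&(s>.064)&(s<.11)&(hsv[...,1]>120)&(hsv[...,0]<30)
    P=np.c_[x[m],y[m],s[m]]
    def res(v):
        a=np.array([v[2],v[3],1]);a/=np.linalg.norm(a); k=P-np.array([v[0],v[1],.08]); t=k@a; r=np.linalg.norm(k-np.outer(t,a),axis=1)
        return np.minimum(abs(r-.013),abs(t+.08-v[4]))
    o=least_squares(res,[0,0,0,0,.094],loss="soft_l1",f_scale=.001); print(f,m.sum(),"b,c at s=80,tilt b,c,top",o.x.round(4),np.median(res(o.x)).round(5))
for f in("w8.npz","w11.npz","w13.npz","t13.npz","s13.npz"): fitcyl(f)
E
```

```text
[0.53335437 0.11968687 0.24420343] [ 3.14070846e+00  7.33578088e-04 -3.58031056e-01] 27.55 0.08786322404346576 [-0.08725103 -0.67687243  0.22103078] [ 0.07 -0.02 -0.01] 0.0
w13.npz mark 51 cw angle deg 78.7 r 0.0246
s13.npz no mark
t13.npz no mark
w13.npz 2043 s pct [0.0708 0.093  0.0954 0.0962] b [-0.0114  0.0119] c [-0.012   0.0117]
s13.npz 141 s pct [0.0702 0.0823 0.0913 0.0921] b [-0.0144  0.0004] c [-0.0106  0.012 ]
t13.npz 116 s pct [0.071  0.0913 0.0945 0.0962] b [-0.0137  0.01  ] c [-0.0125  0.0114]
w13.npz red 54 79.0
w13.npz b 260 inner r pct2,10 [0.0104 0.0121] outer 0.0239
w13.npz c 246 inner r pct2,10 [0.0111 0.0125] outer 0.0239
w8.npz 2763 b,c at s=80,tilt b,c,top [0.0077 0.0002 0.0105 0.0019 0.0932] 0.00034
w11.npz 2053 b,c at s=80,tilt b,c,top [ 0.0032  0.0005  0.0114 -0.0161  0.0946] 0.00043
w13.npz 2068 b,c at s=80,tilt b,c,top [ 0.0021 -0.0003  0.0063 -0.0039  0.0946] 0.00043
t13.npz 118 b,c at s=80,tilt b,c,top [ 0.0003 -0.0013  0.022  -0.0354  0.0933] 0.00065
s13.npz 149 b,c at s=80,tilt b,c,top [ 0.0009  0.0009  0.0064 -0.0128  0.0911] 0.00084
```

Mark at 79° (1.38 rad, past the 1.35 rad contact); stake straight to <0.02 rad and seated. One short confirming tighten while reading the torque.

{"method": "servo_tool", "body": {
  "newtons": 60,
  "moves": [
    {"dx":0.03,"dy":-0.0107,"dz":-0.02,"roll":0,"jaw":1},
    {"dx":0.03,"dy":-0.0107,"dz":-0.02,"roll":0,"jaw":1},
    {"dx":0.02,"dy":-0.007,"dz":-0.02,"roll":0,"jaw":1},
    {"dx":0.01,"dy":-0.0035,"dz":-0.02,"roll":0,"jaw":1},
    {"dx":0.004,"dy":-0.0015,"dz":-0.02,"roll":5,"jaw":1},
    {"dx":0.0038,"dy":-0.0013,"dz":-0.014,"roll":5,"jaw":1},
    {"dx":0,"dy":0,"dz":0,"roll":0,"jaw":1},
    {"dx":0,"dy":0,"dz":0,"roll":0,"jaw":0.5},
    {"dx":0,"dy":0,"dz":0,"roll":0,"jaw":0.5},
    {"dx":0,"dy":0,"dz":0,"roll":0,"jaw":0.5}
  ]
}}

```text
t: 28.95
eef_pos: [0.6312, 0.0854, 0.1316]
ee_rot: [-3.141, -0.001, -0.183]
force: [0.1, 0.8, 0.7]
width: 0.0631
gripper_force: 0.0
```

{"method": "servo_tool", "body": {
  "moves": [
    {"dx":0,"dy":0,"dz":0,"roll":0,"jaw":0.5},
    {"dx":0,"dy":0,"dz":0,"roll":0,"jaw":0.5},
    {"dx":0,"dy":0,"dz":0,"roll":-4,"jaw":0.5},
    {"dx":0,"dy":0,"dz":0,"roll":-4,"jaw":0.5},
    {"dx":0,"dy":0,"dz":0,"roll":-4,"jaw":0.5},
    {"dx":0,"dy":0,"dz":0,"roll":-4,"jaw":0.5},
    {"dx":0,"dy":0,"dz":0,"roll":-4,"jaw":0.5},
    {"dx":0,"dy":0,"dz":0,"roll":0,"jaw":0.5},
    {"dx":0,"dy":0,"dz":0,"roll":0,"jaw":0.5},
    {"dx":0,"dy":0,"dz":0,"roll":0,"jaw":0.5}
  ]
}}

```text
t: 30.2
eef_pos: [0.6312, 0.0853, 0.1315]
ee_rot: [-3.14, -0.001, -0.529]
force: [-5.4, -4.9, 4.5]
width: 0.057
gripper_force: 62.7
```

```bash
python3 -c "
from station import get_state
s=get_state();print(s['force'],s['moment'],s['width'],s['t'])"
```

```text
[-5.39931028 -4.89702675  4.53636971] [0.74720688 0.43512918 2.14956315] 0.05699107197214453 30.2
```

{"method": "servo_tool", "body": {
  "moves": [
    {"dx":0,"dy":0,"dz":0,"roll":0,"jaw":1},
    {"dx":0,"dy":0,"dz":0,"roll":0,"jaw":1},
    {"dx":0,"dy":0,"dz":0,"roll":0,"jaw":1},
    {"dx":-0.004,"dy":0.002,"dz":0.015,"roll":5,"jaw":1},
    {"dx":-0.004,"dy":0.002,"dz":0.02,"roll":5,"jaw":1},
    {"dx":-0.01,"dy":0.004,"dz":0.02,"roll":0,"jaw":1},
    {"dx":-0.02,"dy":0.007,"dz":0.02,"roll":0,"jaw":1},
    {"dx":-0.03,"dy":0.01,"dz":0.02,"roll":0,"jaw":1},
    {"dx":-0.03,"dy":0.01,"dz":0.02,"roll":0,"jaw":1},
    {"dx":0,"dy":0,"dz":0,"roll":0,"jaw":1}
  ]
}}

```text
t: 31.45
eef_pos: [0.5321, 0.1211, 0.2486]
ee_rot: [-3.138, -0.003, -0.358]
force: [0.2, -0.2, -0.6]
width: 0.088
gripper_force: 0.0
```

```bash
python3 chk.py 14
```

```text
[0.53206399 0.12113741 0.24857832] [-3.13808235e+00 -2.52953714e-03 -3.57972697e-01] 31.45 0.08799191830677074 [ 0.19381315 -0.23002447 -0.57519734] [-0.04 -0.03 -0.03] 0.0
w14.npz mark 47 cw angle deg 79.1 r 0.0246
s14.npz no mark
t14.npz no mark
w14.npz 1961 s pct [0.0708 0.093  0.0953 0.0962] b [-0.0113  0.0117] c [-0.0122  0.0117]
s14.npz 138 s pct [0.0701 0.0824 0.0912 0.0924] b [-0.0144  0.0007] c [-0.0106  0.012 ]
t14.npz 116 s pct [0.0722 0.0918 0.0946 0.0958] b [-0.0137  0.0097] c [-0.012   0.0113]
w14.npz red 51 79.1
```

View pics/w14.png

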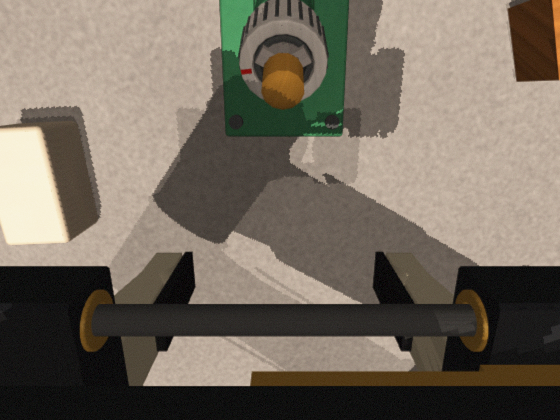

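The sleeve stalled at 2.1 N m and its red mark (246,71) stayed at 79°. The stake head (283,80) is centred and the gripper touches nothing, so I'm handing in.

```bash
python3 -c "
from station import *
print(job_done())"
```

```text
the job is handed in; nothing more can be done
None
```

The brass-headed stake is seated in the chuck, straight, and clamped with the sleeve turned to 79° (1.38 rad); the gripper is clear, and the job was handed in at about 32 s. The individual jaw forces could not be read: the firm clamp is inferred from the sleeve stalling at 2.1 N m, and the hand-in returned no verdict.

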